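# Zero an indexed length gauge and set it five clicks out by feel

### The arm

A 6-joint arm with a two-finger parallel gripper is mounted at the origin on a cart in front of the work surface, level with it; the furniture and walls round the work are solid. World frame = base frame: x ahead of the robot, y to its left, z up, the work surface at z = 0. Lengths are in mm, angles in rad, forces in N, time in s.
With the tool pointing down it reaches from about 300 to 775 mm from the base axis. Payload 14.6 kg.
Tool frame: the origin (TCP) lies between the finger pads; the fingertips stand 8 mm ahead of it and the grasp point (between the pads) lies 11 mm behind it; y points along the fingers, x is the direction in which the jaws open and shut, and the axes are right-handed (so a half turn about y gives the same grasp; the last joint's range is limited). The gripper opens to 94 mm and grips with 3 to 60 N. Pads are 16 mm wide; open, the fingers measure 119 mm over their backs; the gripper's body (75 mm by 177 mm) begins 78 mm behind the grasp point.
Start: joints at [1.205, 0.3, 1.521, -0, 1.321, -0.067], TCP at [161.903, 525.62, 213.446] pointing down, gripper open.
Joint ranges: [-3.03, 3.03], [-0.79, 2.21], [0.23, 2.52], [-1.04, 4.18], [0, 3.07], [-2.55, 2.55]. Speed limits (rad/s): [2.22, 2.22, 2.57, 3.14, 3.14, 3.14].

### API

Orientations are given as [roll, pitch, yaw] about the fixed x, y, z axes, in that order (R = Rz(yaw) Ry(pitch) Rx(roll)).
In Python, from cell import read_state, imaging, order gives the robot as it stands. The module is installed in compiled form; this text tells all that it offers.
- The arm moves only by the shell command python3 -m handwheel 'ROWS' [FORCE]. ROWS is JSON, a list that holds one entry, the list of rows, each a list of 7 numbers: the shift along the tool's x, y, z in mm, then the turn, a rotation vector about the tool's x, y, z in degrees, then the opening, from -1 (shut) to 1 (fully open), so that 0 is half open. A call has 1 to 5 rows; each row is the pose to reach, as a shift and turn from the pose measured when the call began, along the tool's axes at that moment; what a row does not reach only later rows make up. A row lasts 1/12 s, in which the tool goes at most 41.7 mm and 7.16 degrees, less where a joint would pass 70% of its speed; a pose out of reach is approached as far as the arm can. A call with a gripper value outside its range is refused whole. The fingers move at their own pace and stop on an object; FORCE is the grip in N (left out, the last holds). Time passes only in rows, so rows that repeat a pose let the fingers close. It gives the time, the measured TCP pose, the force and the opening at its end, in the units of the state.
- read_state(): the state, without advancing time (a new reading comes with each control period).
- imaging.camera(name): name is "scene" or "top" or "wrist"; returns (picture, depth): 420x560x3 uint8, red, green, blue; 420x560 float32, mm along the optical axis (not along the pixel's ray), 0 where there is no reading.
- imaging.get_calibration(name): a dict with "mtx" (3x3 intrinsics, pixels), "world_from_camera" (4x4, takes a point from camera to world coordinates); the wrist camera has in their place "hand_eye" (4x4, takes a point from camera to tool coordinates, whose origin is the TCP and whose axes are the tool frame's). Camera axes: x right, y down, z forward; pixel columns grow to the right and rows downward; lengths in mm; the calibration is good to about 2 mm. A picture is of the moment at which its call begins: read the wrist's pose just before it. get_calibration takes no time and is no camera call.
- order.sign_off(): hands the job in, once; it reports no verdict.
The state is a dict: "clock": time; "joints": joint angles; "qd": joint speeds; "effort": joint torques, N m; "eef_pos": TCP position; "eef_rot": TCP orientation; "wrist_force": force on the tool from outside, world axes, zero at the start; "moment": the same for the moment, N m; "finger_gap": finger opening in mm.
Only numpy, scipy, OpenCV 4.12 (cv2) and the standard library are available. Lean on these libraries where they do the work, as an engineer would, in place of code of your own. Each camera call takes 0.05 s, during which the arm holds its last target.

### The job

Set the length gauge on the bench: turn its knob anticlockwise until the end stop is wound fully back and the knob comes up against its hard end, then turn it clockwise exactly five clicks, counted by feel and without overshooting, and let go. Leave the bar on the gauge's bed and the things beside it where they lie.

Things in the scene. Friction and masses are not known exactly. Their poses are not given: they have to be found in the camera images.
- gauge: Indexed length gauge, fixed to the bench: a grey gearbox 100 x 100 mm and 50 mm high with a knob on top, and a flat bed 64 mm wide and 14 mm high that runs from it to 205 mm along the gauge's +y. Origin: underside of the gearbox, on the knob's axis; z up, y along the bed towards its free end.
- knob_center (a point): On the knob's upright axis, half-way up its black hexagonal grip: 46 mm across flats, 53 mm across corners, 46 mm high (56 to 102 mm over the bench), to be taken from above across two flats; taken askew it is turned by the fingers and may click. It turns about the upright only. Clockwise from above winds the stop out, anticlockwise back. Two to four clicks out at the start.
- knob_top (a point): Centre of the knob's top, turning with it; its x axis (and every 60 degrees from it) is square to a pair of flats. Clicks are evenly spaced, 15 to 35 degrees apart. A springy coupling drives: resistance builds up to about 0.2 N m, then drops suddenly as a click snaps over, and so on. Let go of, the knob swings back to its click. At the hard end (count zero) nothing snaps and it passes 0.4 N m.
- stop_face (a point): Middle of the end face of the steel stop block (50 x 22 x 34 mm) that slides on the bed; in the gauge's frame it lies at y = 85 mm when wound fully back, and each click moves it 1 mm along +y, which is less than the noise of one reading.
- flat_offcut: Bystander: flat steel bar 32 x 85 x 10 mm lying lengthwise on the gauge's bed, clear of the stop. Origin: centre of its underside.
- pipe_nipple: Bystander: pipe nipple, 80 mm long, 27 mm diameter, lying on the bench beside the gearbox. Origin: its underside.
- try_square: Bystander: try square, 105 x 159 x 17 mm, flat on the bench beside the bed. Origin: its underside.

How it is judged (in metres and radians):
On the way:
1. the stop is wound fully back (y of stop_face in the frame of gauge below 0.0854 m), for 0.2 s.
At the end, for the whole second after the job is handed in: The stop, after having been wound fully back, rests five clicks out: 90 mm along the gauge's y, to 0.4 mm (so in the fifth click, not the fourth or the sixth) (y of stop_face in the frame of gauge between 0.0896 and 0.0904 m); the robot touches nothing.
It fails at once if the stop is driven past the fifth click (more than 5.6 mm out) (y of stop_face in the frame of gauge above 0.0906 m).
It fails at once if a bystander is moved more than 20 mm (distance of any of flat_offcut, pipe_nipple, try_square from where it was at the start of the episode above 0.02 m).
It also fails if it takes over 72 s, if anything falls off the work surface, if the arm or the gripper's body presses on something with over 40 N, if the wrist force passes 120 N, or if a joint passes its speed limit or range.

## Working session

There is one attempt and no reset: what is moved stays moved. The work goes in short steps, Python scripts to look and compute and a shell command to move; the robot and the scene stay as the last step left them, time stands still between calls to the robot, and variables do not carry over. Pictures are saved under pics/ and viewed, and the job is handed in when it is done.

```bash
mkdir -p pics; ls; python3 - <<'E'
from cell import read_state, imaging, order
import cv2, numpy as np
s=read_state(); print({k:np.round(v,3).tolist() for k,v in s.items()})
for n in ["scene","top"]:
    p,d=imaging.camera(n); cv2.imwrite(f"pics/{n}0.png",p[:,:,::-1]); np.save(f"pics/{n}0d.npy",d)
    c=imaging.get_calibration(n); print(n,np.round(c["mtx"],1).tolist(),np.round(c["world_from_camera"],3).tolist())
print(imaging.get_calibration("wrist"))
E
```

```text
pics
{'clock': 0.0, 'joints': [1.205, 0.3, 1.522, -0.0, 1.321, -0.067], 'qd': [0.0, 0.0, -0.001, -0.001, -0.001, -0.002], 'effort': [-0.002, -53.18, -35.273, 0.071, 0.024, -0.0], 'eef_pos': [161.813, 525.387, 212.887], 'eef_rot': [-1.571, 0.001, 1.272], 'wrist_force': [0.181, -0.011, -0.923], 'moment': [0.011, -0.02, 0.022], 'finger_gap': 93.753}
scene [[457.1, 0.0, 278.1], [0.0, 457.1, 210.4], [0.0, 0.0, 1.0]] [[0.874, -0.316, 0.37, 257.388], [-0.487, -0.573, 0.66, -346.476], [0.004, -0.756, -0.654, 662.696], [0.0, 0.0, 0.0, 1.0]]
top [[444.0, 0.0, 280.7], [0.0, 444.0, 209.6], [0.0, 0.0, 1.0]] [[0.011, -0.986, 0.169, 412.778], [-1.0, -0.013, -0.011, 228.614], [0.013, -0.169, -0.986, 928.212], [0.0, 0.0, 0.0, 1.0]]
{'mtx': array([[341.44444217,   0.        , 278.22429872],
       [  0.        , 341.44444217, 208.87420204],
       [  0.        ,   0.        ,   1.        ]]), 'hand_eye': array([[ 9.99999812e-01,  4.72673213e-04, -3.90220878e-04,
         7.65242632e-02],
       [ 4.90416038e-04, -2.35118693e-01,  9.71966543e-01,
        -1.71402297e+02],
       [ 3.67674326e-04, -9.71966551e-01, -2.35118880e-01,
         6.82321909e+01],
       [ 0.00000000e+00,  0.00000000e+00,  0.00000000e+00,
         1.00000000e+00]])}
```

View pics/scene0.png

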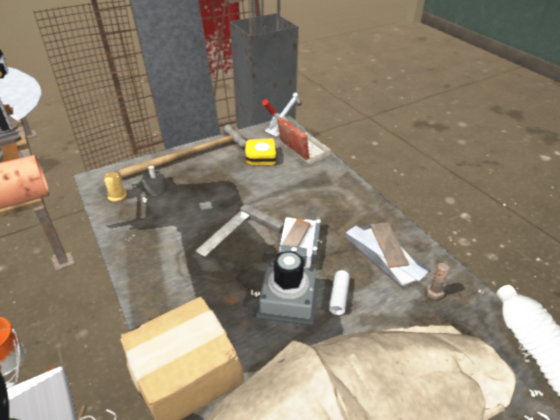

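View pics/top0.png

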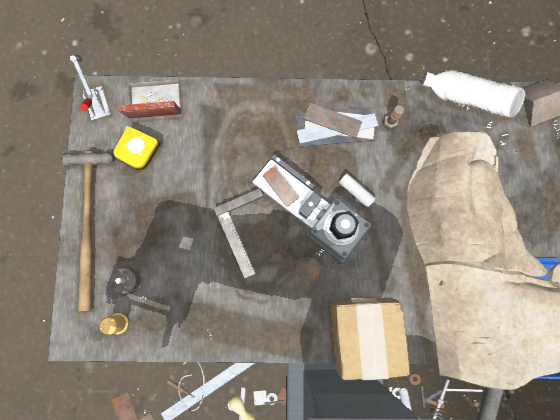

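The top view shows the knob at about (343,223), with the bed running up-left to (270,175). The nipple is at (357,190) and the square at (240,235). Next I'll zoom in.

```bash
python3 - <<'E'
import cv2, numpy as np
p=cv2.imread("pics/top0.png"); cv2.imwrite("pics/top0z.png",cv2.resize(p[140:280,210:390],None,fx=4.2,fy=4.2,interpolation=cv2.INTER_CUBIC))
p=cv2.imread("pics/scene0.png"); cv2.imwrite("pics/scene0z.png",cv2.resize(p[200:330,230:370],None,fx=4.5,fy=4.5,interpolation=cv2.INTER_CUBIC))
d=np.load("pics/top0d.npy"); print(d[215:235:3,330:358:3])
E
```

```text
[[891.8987  886.7661  840.00397 838.27686 836.37415 839.13275 837.8249
  836.61053 897.50653 895.2029 ]
 [884.6047  853.235   838.49554 838.7963  838.24786 837.4992  838.59283
  832.79645 839.28503 897.32306]
 [883.2479  837.7264  837.8343  836.2371  834.5686  834.42554 835.2431
  834.6485  836.46497 835.9097 ]
 [875.6816  837.1469  833.97076 834.9037  833.24713 835.8379  835.30383
  833.5384  834.3662  835.73035]
 [852.9692  833.75433 835.942   834.5954  836.7141  833.723   834.71014
  834.63556 835.4236  889.13995]
 [870.98157 844.552   833.7735  831.8589  832.41266 832.478   833.11566
  833.83514 836.5372  885.9292 ]
 [879.2625  864.89624 841.5234  831.3168  829.90485 829.86334 833.91766
  831.7248  831.23706 886.4049 ]]
```

View pics/top0z.png

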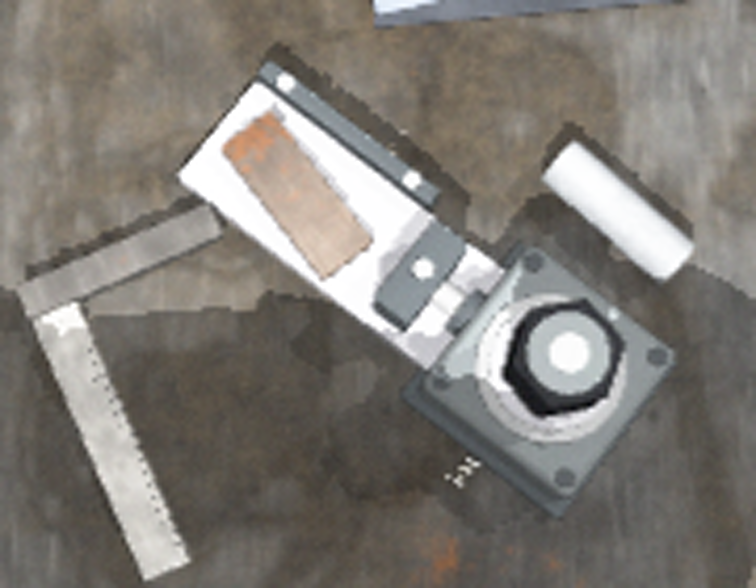

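View pics/scene0z.png

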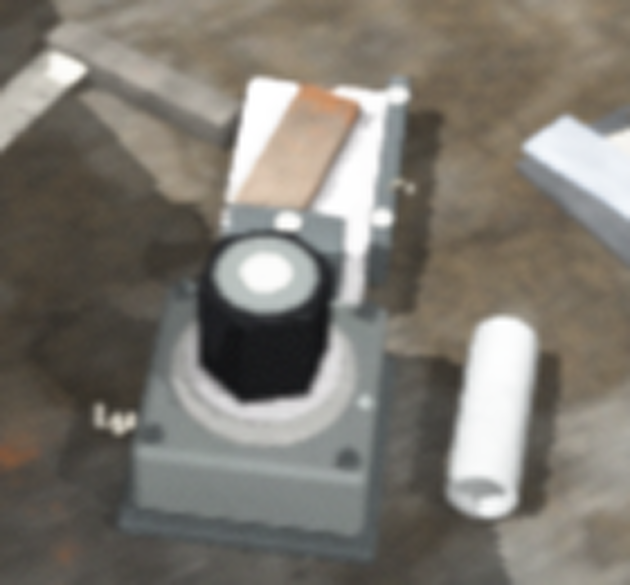

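```bash
cat > h.py <<'E'
from cell import read_state, imaging, order
import cv2, numpy as np
from scipy.spatial.transform import Rotation as Ro
def pose():
    s=read_state(); return np.array(s["eef_pos"]),Ro.from_euler("xyz",s["eef_rot"])
def ray(K,T,u,v,z):
    d=T[:3,:3]@np.linalg.solve(K,[u,v,1.]); o=T[:3,3]; return o+d*(z-o[2])/d[2]
def wristT():
    p,R=pose(); T=np.eye(4); T[:3,:3]=R.as_matrix(); T[:3,3]=p
    return T@imaging.get_calibration("wrist")["hand_eye"]
def topray(n,u,v,z):
    c=imaging.get_calibration(n); return ray(c["mtx"],c["world_from_camera"],u,v,z)
def togo(p,yaw):
    p0,R=pose(); Rt=Ro.from_euler("xyz",[-np.pi/2,0,yaw])
    print("shift",np.round(R.inv().apply(np.array(p)-p0),1),"rotvec deg",np.round((R.inv()*Rt).as_rotvec(degrees=True),2))
E
python3 - <<'E'
from h import *
print(topray("top",345.5,223.8,102)); print(topray("scene",230+266/4.5,200+272/4.5,102))
g=lambda n,u,v,z: topray(n,210+u/4.2,140+v/4.2,z)
for u,v in [(515,245),(675,352),(558,495),(415,385)]: print("box",g("top",u,v,50))
print("bed far",g("top",260,80,14),g("top",180,178,14))
print("nip", [g("top",u,v,13) for u,v in[(560,165),(675,262)]])
E
```

```text
[528.97622729  97.41687296 102.        ]
[528.82661085  98.95741485 102.        ]
box [587.84574107 114.49023289  50.        ]
box [536.90780931  38.61111097  50.        ]
box [468.38524518  95.32584598  50.        ]
box [519.5547697  162.58200222  50.        ]
bed far [678.58121195 238.5694219   14.        ] [627.06896194 278.01644331  14.        ]
nip [array([636.68226085,  86.56535024,  13.        ]), array([587.61904264,  29.53717686,  13.        ])]
```

```bash
python3 - <<'E'
from h import *
togo([529,98,230],0.0)
E
```

```text
shift [-300.4  -16.8 -476.7] rotvec deg [ 3.000e-02  7.288e+01 -5.000e-02]
```

```bash
python3 -m handwheel '[[[-100,-6,-159,0,25,0,1],[-100,-6,-159,0,25,0,1],[-100,-6,-159,0,25,0,1],[-100,-6,-159,0,25,0,1],[-100,-6,-159,0,25,0,1]]]'; python3 - <<'E'
from h import *
togo([529,98,230],0.0); print(read_state()["joints"])
E
```

```text
clock: 0.52
eef_pos: [286.1, 380.3, 219.0]
eef_rot: [-1.572, 0.001, 0.83]
wrist_force: [-0.9, -0.4, 0.8]
finger_gap: 94.0
shift [ -44.3  -10.6 -369.8] rotvec deg [ 0.07 47.54 -0.05]
[ 8.49273849e-01  1.29941579e-01  1.71410221e+00 -8.52418660e-04
  1.29877701e+00  1.98552156e-02]
```

```bash
python3 -m handwheel '[[[-24,-6,-200,0,26,0,1],[-24,-6,-200,0,26,0,1],[-24,-6,-200,0,26,0,1],[-24,-6,-200,0,26,0,1],[-24,-6,-200,0,26,0,1]]]'; python3 - <<'E'
from h import *
togo([529,98,230],0.0); print(read_state()["joints"])
E
```

```text
clock: 0.93
eef_pos: [418.4, 225.5, 225.3]
eef_rot: [-1.572, 0.001, 0.37]
wrist_force: [0.1, 0.4, 0.2]
finger_gap: 94.1
shift [  57.    -4.6 -158.8] rotvec deg [ 0.09 21.19 -0.03]
[ 4.17964537e-01  1.23204891e-01  1.70691271e+00 -1.41774990e-03
  1.31233553e+00  4.84965653e-02]
```

```bash
python3 -m handwheel '[[[57,-5,-159,0,21,0,1],[57,-5,-159,0,21,0,1],[57,-5,-159,0,21,0,1],[57,-5,-159,0,21,0,1],[57,-5,-159,0,21,0,1]]]'; python3 -m handwheel '[[[0,0,0,0,0,0,1]]]'; python3 - <<'E'
from h import *
togo([529,98,230],0.0); print(read_state()["joints"])
T=wristT(); p,d=imaging.camera("wrist"); cv2.imwrite("pics/w1.png",p[:,:,::-1]); np.save("pics/w1d.npy",d); np.save("pics/w1T.npy",T)
i=np.linalg.inv(T)@[529,98,102,1]; K=imaging.get_calibration("wrist")["mtx"]; q=K@i[:3]; print(q/q[2])
E
```

```text
clock: 1.35
eef_pos: [531.7, 93.3, 229.9]
eef_rot: [-1.573, 0.001, -0.001]
wrist_force: [-0.4, -0.4, -0.7]
finger_gap: 93.7
clock: 1.43
eef_pos: [532.3, 91.9, 229.3]
eef_rot: [-1.573, 0.002, -0.004]
wrist_force: [-0.1, -0.4, 0.4]
finger_gap: 94.2
shift [-3.4 -0.8  6.1] rotvec deg [ 0.14 -0.22 -0.09]
[ 0.10431884  0.26715788  1.52572024 -0.00240545  1.35052395  0.10860149]
[275.10357168 197.16159572   1.        ]
```

View pics/w1.png

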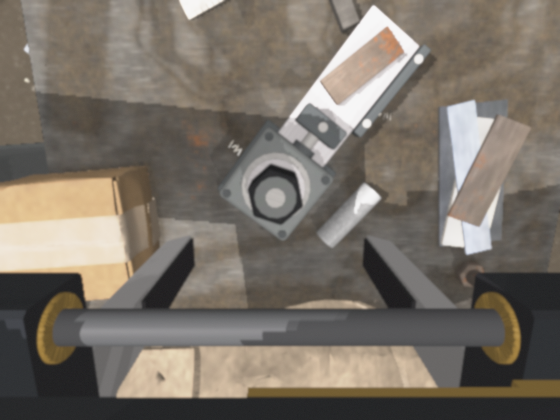

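```bash
python3 - <<'E'
import cv2, numpy as np
p=cv2.imread("pics/w1.png"); cv2.imwrite("pics/w1z.png",cv2.resize(p[155:240,225:325],None,fx=7,fy=7,interpolation=cv2.INTER_CUBIC))
E
```

```text
(no output)
```

View pics/w1z.png

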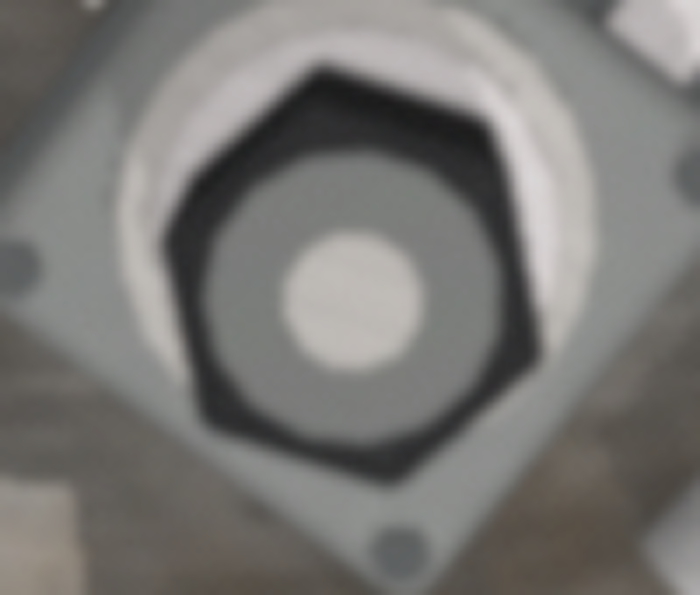

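```bash
python3 - <<'E'
from h import *
T=np.load("pics/w1T.npy"); K=imaging.get_calibration("wrist")["mtx"]
f=lambda u,v,z: ray(K,T,225+u/7,155+v/7,z)
P=[f(*q,101) for q in [(165,243),(205,420),(393,482),(540,355)]]
for a,b in zip(P,P[1:]): d=(b-a)[:2]; print(np.round(a,1),np.linalg.norm(d),np.degrees(np.arctan2(d[1],d[0]))%60)
print("c102",f(353,300,102))
# automated: grey disc via ellipse
p=cv2.imread("pics/w1.png"); z=cv2.resize(p[155:240,225:325],None,fx=7,fy=7,interpolation=cv2.INTER_CUBIC)
g=cv2.cvtColor(z,cv2.COLOR_BGR2GRAY); m=(g<75).astype(np.uint8)
cs,_=cv2.findContours(m,cv2.RETR_CCOMP,cv2.CHAIN_APPROX_NONE)
for c in cs:
    if 5e4<cv2.contourArea(c): print(cv2.contourArea(c),cv2.minEnclosingCircle(c)); c2=cv2.approxPolyDP(c,18,True)[:,0]; print(c2.tolist())
i=np.linalg.inv(T)
E
```

```text
[505.4 104.6 101. ] 23.76209475341928 41.22087851248706
[510.   81.3 101. ] 25.76915348596896 40.8945999271941
[534.4  72.9 101. ] 25.4199102243223 41.82908503277177
c102 [529.28668357  97.3650038  102.        ]
109664.5 ((355.63604736328125, 275.74676513671875), 207.82498168945312)
[[320, 71], [200, 174], [167, 247], [207, 421], [394, 480], [530, 364], [484, 127]]
70797.0 ((352.98809814453125, 297.0992126464844), 153.14376831054688)
[[318, 151], [428, 167], [501, 263], [478, 384], [373, 447], [249, 408], [200, 304], [243, 194]]
```

```bash
python3 - <<'E'
from h import *
togo([529,97.6,130],np.radians(11.3)); 
E
```

```text
shift [-2.9 99.2  5.6] rotvec deg [  0.15 -11.49  -0.11]
```

```bash
python3 -m handwheel '[[[-3,40,5.6,0.1,-7,-0.1,1],[-3,80,5.6,0.15,-11.5,-0.1,1],[-3,99,5.6,0.15,-11.5,-0.1,1],[-3,99,5.6,0.15,-11.5,-0.1,1],[-3,99,5.6,0.15,-11.5,-0.1,1]]]';  python3 -m handwheel '[[[0,0,0,0,0,0,1],[0,0,0,0,0,0,1]]]'; python3 - <<'E'
from h import *
togo([529,97.6,75],np.radians(11.3)); print(read_state()["moment"])
T=wristT(); p,d=imaging.camera("wrist"); cv2.imwrite("pics/w2.png",p[:,:,::-1]); np.save("pics/w2T.npy",T)
E
```

```text
clock: 1.9
eef_pos: [528.3, 98.5, 130.4]
eef_rot: [-1.571, 0.001, 0.198]
wrist_force: [0.8, 0.1, 0.5]
finger_gap: 93.8
clock: 2.07
eef_pos: [529.0, 99.1, 132.5]
eef_rot: [-1.571, -0.002, 0.199]
wrist_force: [0.1, -0.4, -0.3]
finger_gap: 94.0
shift [-0.4 57.5 -1.5] rotvec deg [-0.    0.07  0.11]
[-0.02888899  0.0899966  -0.00960797]
```

View pics/w2.png

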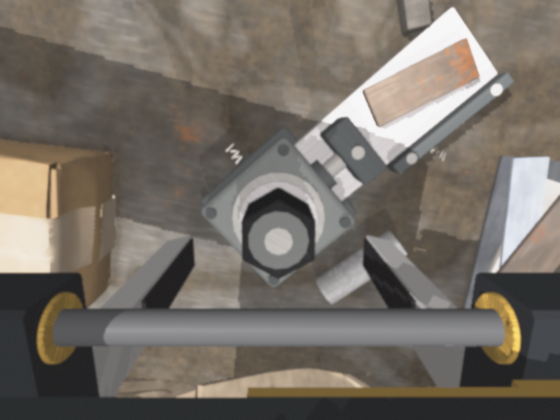

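The knob sits at (278,240), midway between the finger tips at u=192 and u=364, and its flats are upright in the image. I'll descend.

```bash
python3 -m handwheel '[[[0,20,-1,0,0,0,1],[0,40,-1.5,0,0,0.1,1],[0,58,-1.5,0,0,0.1,1],[0,58,-1.5,0,0,0.1,1],[0,58,-1.5,0,0,0.1,1]]]'; python3 - <<'E'
from h import *
togo([529,97.6,75],np.radians(11.3)); print(read_state()["moment"])
T=wristT(); p,d=imaging.camera("wrist"); cv2.imwrite("pics/w3.png",p[:,:,::-1]); np.save("pics/w3T.npy",T)
E
```

```text
clock: 2.53
eef_pos: [529.4, 97.5, 74.8]
eef_rot: [-1.571, 0.0, 0.198]
wrist_force: [-0.3, 0.3, 0.5]
finger_gap: 94.0
shift [-0.4 -0.2  0.1] rotvec deg [-0.    0.06 -0.01]
[-0.10941398  0.09767609  0.00745389]
```

View pics/w3.png

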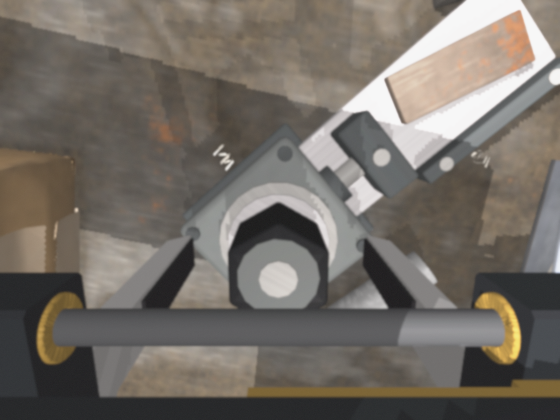

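```bash
for i in 1; do python3 -m handwheel '[[[0,0,0,0,0,0,-0.4],[0,0,0,0,0,0,-1],[0,0,0,0,0,0,-1],[0,0,0,0,0,0,-1],[0,0,0,0,0,0,-1]]]' 15; python3 -c "
from h import *
print(read_state()['moment'])"; python3 -m handwheel '[[[0,0,0,0,0,0,-1],[0,0,0,0,0,0,-1],[0,0,0,0,0,0,-1],[0,0,0,0,0,0,-1],[0,0,0,0,0,0,-1]]]' 15; python3 -c "
from h import *
print(read_state()['moment'])"; done
```

```text
clock: 3.0
eef_pos: [530.0, 97.6, 75.9]
eef_rot: [-1.571, -0.002, 0.198]
wrist_force: [0.3, 0.5, 0.4]
finger_gap: 64.4
[-0.06708237  0.02204833  0.0499156 ]
clock: 3.42
eef_pos: [529.4, 97.4, 75.9]
eef_rot: [-1.571, -0.0, 0.198]
wrist_force: [-5.8, -1.4, 4.7]
finger_gap: 45.9
[-0.34041932  1.07127664 -0.07549651]
```

```bash
python3 -m handwheel '[[[-0.5,0,0,0,0,0,-1],[-0.5,0,0,0,0,0,-1],[-0.5,0,0,0,0,0,-1]]]' 50; python3 -c "
from h import *
s=read_state();print(s['moment'],s['joints'])";python3 -m handwheel '[[[0,0,0,0,0,0,-1]]]';python3 -c "
from h import *
print(read_state()['moment'])"
```

```text
clock: 3.67
eef_pos: [529.2, 97.4, 76.0]
eef_rot: [-1.571, -0.001, 0.198]
wrist_force: [3.2, 1.3, -2.3]
finger_gap: 45.8
[ 0.13117077 -0.85722727 -0.04484739] [ 1.14033690e-01  4.28499682e-01  1.69135961e+00 -1.01707976e-04
  1.02077354e+00 -8.42331726e-02]
clock: 3.75
eef_pos: [529.3, 97.4, 76.0]
eef_rot: [-1.571, -0.001, 0.198]
wrist_force: [1.1, 0.2, 0.1]
finger_gap: 45.5
[-0.113793   -0.12117474 -0.0328827 ]
```

```bash
cat > m.py <<'E'
from h import *
s=read_state(); print("%.2f yaw %.1f Mz %.3f F %s xy %s q6 %.2f gap %.1f"%(s["clock"],np.degrees(s["eef_rot"][2]),s["moment"][2],np.round(s["wrist_force"],1),np.round(s["eef_pos"],1),s["joints"][5],s["finger_gap"]))
E
H="python3 -m handwheel"
for i in 1 2 3 4 5 6 7 8; do python3 -m handwheel '[[[0,0,0,0,-3,0,-1]]]' >/dev/null; python3 m.py; done
```

```text
3.83 yaw 14.3 Mz -0.044 F [ 2.8  0.2 -0.7] xy [529.3  97.5  76. ] q6 -0.14 gap 45.8
3.92 yaw 17.4 Mz -0.058 F [ 1.5  0.  -1. ] xy [529.4  97.5  76. ] q6 -0.19 gap 46.1
4.00 yaw 20.6 Mz -0.089 F [ 2.5  0.6 -0.8] xy [529.3  97.5  76. ] q6 -0.25 gap 45.7
4.08 yaw 23.7 Mz -0.102 F [ 1.6 -0.5 -1.5] xy [529.4  97.5  76. ] q6 -0.30 gap 45.6
4.17 yaw 26.9 Mz -0.164 F [ 1.1  0.1 -1.5] xy [529.4  97.5  76. ] q6 -0.35 gap 45.5
4.25 yaw 30.0 Mz -0.206 F [ 2.3  0.8 -0.8] xy [529.4  97.5  76. ] q6 -0.41 gap 45.5
4.33 yaw 33.1 Mz -0.232 F [ 1.8  0.8 -1.4] xy [529.5  97.5  76. ] q6 -0.46 gap 45.6
4.42 yaw 36.3 Mz -0.239 F [ 2.2 -0.3 -1. ] xy [529.5  97.5  76. ] q6 -0.52 gap 45.7
```

```bash
for i in 1 2 3 4 5 6 7 8 9 10 11 12; do python3 -m handwheel '[[[0,0,0,0,-3,0,-1]]]' >/dev/null; python3 m.py; done
```

```text
4.50 yaw 39.4 Mz -0.259 F [ 1.7  0.5 -1.5] xy [529.5  97.6  76. ] q6 -0.57 gap 45.8
4.58 yaw 42.5 Mz -0.174 F [ 2.9  0.6 -1.8] xy [529.5  97.6  76. ] q6 -0.63 gap 45.9
4.67 yaw 45.7 Mz -0.086 F [ 1.1  0.7 -0.4] xy [529.5  97.6  76. ] q6 -0.68 gap 45.7
4.75 yaw 48.8 Mz -0.194 F [ 1.5  0.6 -0.9] xy [529.5  97.6  76. ] q6 -0.74 gap 46.0
4.83 yaw 52.0 Mz -0.148 F [ 2.1 -0.1 -1.2] xy [529.6  97.6  76. ] q6 -0.79 gap 45.7
4.92 yaw 55.1 Mz -0.231 F [ 0.7  1.1 -1. ] xy [529.6  97.7  76. ] q6 -0.85 gap 45.5
5.00 yaw 58.2 Mz -0.272 F [ 2.3  0.9 -1.1] xy [529.6  97.7  76. ] q6 -0.90 gap 45.3
5.08 yaw 61.4 Mz -0.247 F [ 1.8  0.3 -1.4] xy [529.6  97.7  75.9] q6 -0.96 gap 45.6
5.17 yaw 64.5 Mz -0.282 F [ 1.5  0.7 -1.5] xy [529.6  97.8  76. ] q6 -1.01 gap 45.6
5.25 yaw 67.6 Mz -0.124 F [ 1.6  1.2 -1.8] xy [529.6  97.8  76. ] q6 -1.07 gap 45.4
5.33 yaw 70.8 Mz -0.101 F [ 1.5  1.3 -1.3] xy [529.6  97.8  76. ] q6 -1.12 gap 45.9
5.42 yaw 73.9 Mz -0.138 F [ 2.5  0.9 -1.2] xy [529.6  97.9  75.9] q6 -1.18 gap 45.8
```

```bash
for i in 1 2 3 4 5 6 7 8 9 10 11 12; do python3 -m handwheel '[[[0,0,0,0,-3,0,-1]]]' >/dev/null; python3 m.py; done
```

```text
5.50 yaw 77.1 Mz -0.216 F [ 1.6  1.3 -0.7] xy [529.6  97.9  76. ] q6 -1.23 gap 45.7
5.58 yaw 80.2 Mz -0.237 F [ 2.2  0.8 -0.6] xy [529.7  97.9  76. ] q6 -1.29 gap 45.7
5.67 yaw 83.4 Mz -0.206 F [ 1.7  0.9 -0.8] xy [529.6  97.9  76. ] q6 -1.34 gap 45.8
5.75 yaw 86.5 Mz -0.267 F [ 2.2  1.1 -1.4] xy [529.6  97.9  76. ] q6 -1.40 gap 46.1
5.83 yaw 89.6 Mz -0.252 F [ 1.8  1.4 -1.1] xy [529.7  98.   76. ] q6 -1.45 gap 46.2
5.92 yaw 92.8 Mz -0.121 F [ 1.4  1.1 -0.9] xy [529.7  98.   76. ] q6 -1.51 gap 45.7
6.00 yaw 95.9 Mz -0.117 F [ 2.1  0.7 -1.1] xy [529.6  98.   76. ] q6 -1.56 gap 45.9
6.08 yaw 99.1 Mz -0.208 F [ 1.3  1.1 -0.4] xy [529.7  98.1  76. ] q6 -1.62 gap 45.7
6.17 yaw 102.2 Mz -0.178 F [ 1.9  0.4 -1.1] xy [529.6  98.1  76. ] q6 -1.67 gap 45.5
6.25 yaw 105.4 Mz -0.285 F [1.7 0.8 0. ] xy [529.6  98.1  76. ] q6 -1.73 gap 46.0
6.33 yaw 108.5 Mz -0.243 F [ 1.3  0.3 -1.2] xy [529.6  98.1  76. ] q6 -1.78 gap 45.3
6.42 yaw 111.7 Mz -0.241 F [ 1.2  1.2 -1.4] xy [529.6  98.2  76. ] q6 -1.84 gap 45.5
```

```bash
for i in 1 2 3 4 5 ; do python3 -m handwheel '[[[0,0,0,0,-3,0,-1]]]' >/dev/null; python3 m.py; done
```

```text
6.50 yaw 114.7 Mz -2.024 F [ 8.5  3.8 -4.9] xy [529.7  98.3  76. ] q6 -1.89 gap 45.8
6.58 yaw 117.7 Mz -2.328 F [ 13.7   6.1 -10.1] xy [530.6  98.6  76.1] q6 -1.94 gap 46.4
6.67 yaw 120.7 Mz -2.195 F [-2.7 -0.9 -1.8] xy [531.5  99.   76. ] q6 -2.00 gap 47.0
6.75 yaw 123.6 Mz -2.175 F [ 6.9  5.7 -3.3] xy [532.   99.3  76. ] q6 -2.05 gap 48.3
6.83 yaw 126.6 Mz -2.297 F [11.9  9.6 -8.1] xy [532.8 100.   76.1] q6 -2.10 gap 48.3
```

```bash
python3 -m handwheel '[[[0,0,2,0,5,0,-1],[0.2,0,4,0,10,0,-1],[0.2,0,4,0,14,0,-1],[0.2,0,4,0,14,0,-1]]]' >/dev/null; python3 m.py; for i in 1 2 3 4 5 6; do python3 -m handwheel '[[[0,0,0,0,4,0,-1]]]' >/dev/null; python3 m.py; done; python3 -c "
from h import *
togo([529.4,97.7,75],np.radians(87))"
```

```text
7.17 yaw 112.3 Mz -0.185 F [ 32.2  12.9 -22.3] xy [532.8  99.   76.2] q6 -1.86 gap 48.5
7.25 yaw 108.3 Mz -0.125 F [-1.9 -6.9  0.3] xy [534.1  99.2  76. ] q6 -1.79 gap 48.1
7.33 yaw 104.2 Mz -0.060 F [-2.8 -5.9  5.8] xy [534.2  98.9  76. ] q6 -1.71 gap 48.3
7.42 yaw 100.0 Mz -0.072 F [ 0.  -2.3  2.1] xy [534.2  98.4  76. ] q6 -1.64 gap 48.4
7.50 yaw 95.8 Mz -0.012 F [ 2.2 -1.8 -0.2] xy [534.1  98.   76. ] q6 -1.57 gap 47.7
7.58 yaw 91.6 Mz 0.010 F [ 1.5 -1.4 -0.2] xy [534.1  97.6  76.1] q6 -1.49 gap 47.8
7.67 yaw 87.4 Mz 0.036 F [ 1.4 -0.9  0.1] xy [534.1  97.3  76. ] q6 -1.42 gap 48.0
shift [0.2 1.  4.7] rotvec deg [0.95 0.4  0.51]
```

```bash
python3 -m handwheel '[[[0,0,0,0,-4,0,-1],[0,0,0,0,-4,0,0.3],[0,0,0,0,-4,0,1],[0,0,0,0,-4,0,1],[0,0,0,0,-4,0,1]]]' >/dev/null;python3 -m handwheel '[[[0,0,0,0,0,0,1],[0,0,0,0,0,0,1],[0,0,0,0,0,0,1]]]' >/dev/null; python3 m.py;  python3 -c "
from h import *
togo([529.4,97.7,132],np.radians(87))"
```

```text
8.33 yaw 91.3 Mz 0.017 F [ 0.2 -0.4  0.4] xy [533.9  97.1  75.9] q6 -1.49 gap 91.4
shift [  1.1 -56.1   3.5] rotvec deg [0.94 4.33 0.47]
```

```bash
python3 -m handwheel '[[[0,-30,2,0.9,4.3,0.5,1],[1,-70,3.5,0.9,4.3,0.5,1],[1,-110,3.5,0.9,4.3,0.5,1],[1,-130,3.5,0.9,4.3,0.5,1],[1,-130,3.5,0.9,4.3,0.5,1]]]' >/dev/null;python3 -m handwheel '[[[0,0,0,0,0,0,1]]]' >/dev/null; python3 m.py;  python3 - <<'E'
from h import *
togo([529.4,97.7,75],np.radians(87))
T=wristT(); p,d=imaging.camera("wrist"); cv2.imwrite("pics/w4.png",p[:,:,::-1]); np.save("pics/w4T.npy",T)
K=imaging.get_calibration("wrist")["mtx"]
q=K@(np.linalg.inv(T)@[529,98,90,1])[:3]; u,v=(q/q[2])[:2].astype(int); print(u,v)
q0=(u-50,v-42); cv2.imwrite("pics/w4z.png",cv2.resize(p[q0[1]:q0[1]+84,q0[0]:q0[0]+100,::-1],None,fx=7,fy=7,interpolation=cv2.INTER_CUBIC)); print(q0)
E
```

```text
8.83 yaw 87.0 Mz 0.005 F [ 0.2 -0.8 -0.9] xy [529.6  97.2 210.9] q6 -1.40 gap 94.2
shift [  0.4 135.9   1.5] rotvec deg [0.5  0.02 0.05]
278 204
(np.int64(228), np.int64(162))
```

View pics/w4.png

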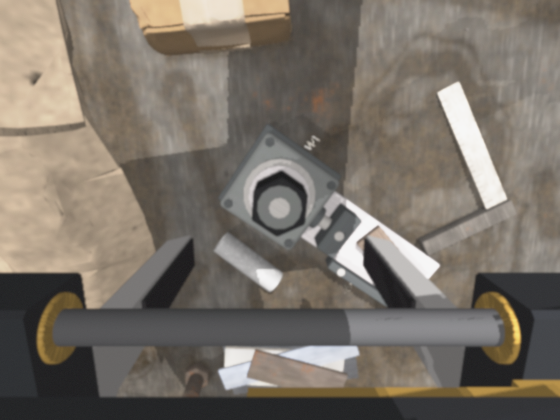

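View pics/w4z.png

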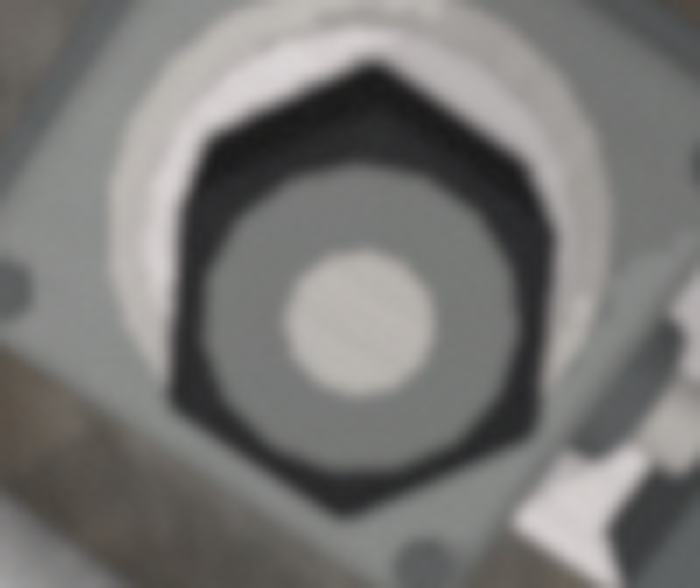

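```bash
python3 - <<'E'
from h import *
T=np.load("pics/w4T.npy"); K=imaging.get_calibration("wrist")["mtx"]
f=lambda u,v,z: ray(K,T,228+u/7,162+v/7,z)
P=[f(*q,101) for q in [(552,238),(540,433),(345,516),(172,402),(184,225)]]
for a,b in zip(P,P[1:]): d=(b-a)[:2]; print(np.round(a,1),np.linalg.norm(d),(np.degrees(np.arctan2(d[1],d[0]))+90)%60)
print("c102",f(360,322,102))
E
```

```text
[520.6 121.9 101. ] 24.409280449151016 24.761990875739116
[544.9 119.7 101. ] 26.16938830928546 21.150514665012537
[554.3  95.3 101. ] 25.684009355506692 22.302322749708978
[538.6  75.  101. ] 22.112046469663035 22.267633059727814
c102 [529.4832905   98.39679599 102.        ]
```

```bash
python3 - <<'E'
from h import *
togo([529.4,97.8,75],np.radians(82.3))
E
python3 -m handwheel '[[[0.5,40,1.3,0.5,4.7,0,1],[0.5,80,1.3,0.5,4.7,0,1],[0.5,116,1.3,0.5,4.7,0,1],[0.5,116,1.3,0.5,4.7,0,1],[0.5,116,1.3,0.5,4.7,0,1]]]' >/dev/null;  python3 - <<'E'
from h import *
togo([529.4,97.8,75],np.radians(82.3))
T=wristT(); p,d=imaging.camera("wrist"); cv2.imwrite("pics/w5.png",p[:,:,::-1]); np.save("pics/w5T.npy",T)
E
```

```text
shift [  0.4 136.2   1.8] rotvec deg [0.54 4.72 0.07]
shift [ 0.1 18.9 -0.7] rotvec deg [-0.21  0.02  0.01]
```

View pics/w5.png

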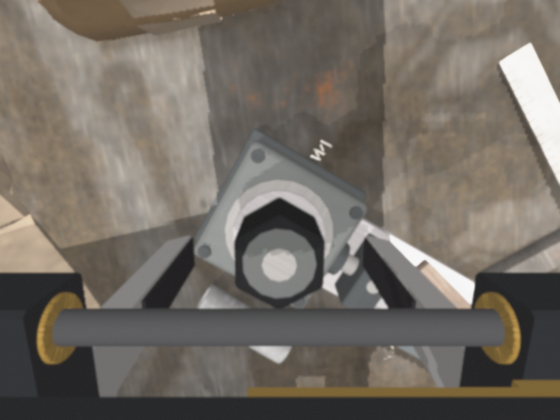

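The knob is centred at u≈279 between edges at 235 and 323, with its flats upright. The grasp is aligned, so I'll lower and close.

```bash
python3 -m handwheel '[[[0.1,19,-0.7,-0.2,0,0,1],[0.1,19,-0.7,-0.2,0,0,1],[0.1,19,-0.7,-0.2,0,0,0],[0.1,19,-0.7,-0.2,0,0,-1],[0.1,19,-0.7,-0.2,0,0,-1]]]' 15 >/dev/null; python3 m.py; python3 -m handwheel '[[[0,0,0,0,0,0,-1],[0,0,0,0,0,0,-1],[0,0,0,0,0,0,-1],[0,0,0,0,0,0,-1],[0,0,0,0,0,0,-1]]]' 15 >/dev/null; python3 m.py; python3 -m handwheel '[[[0,0,0,0,0,0,-1],[0,0,0,0,0,0,-1],[0,0,0,0,0,0,-1]]]' 15 >/dev/null; python3 m.py
```

```text
9.77 yaw 82.3 Mz -0.008 F [0.6 0.1 0.4] xy [531.3  98.   78.6] q6 -1.32 gap 77.5
10.18 yaw 82.3 Mz -0.032 F [-1.1 -1.8  1.2] xy [531.3  97.8  78.6] q6 -1.32 gap 45.6
10.43 yaw 82.3 Mz -0.027 F [-0.3 -1.7  1.7] xy [531.3  97.8  78.6] q6 -1.32 gap 45.6
```

```bash
python3 -m handwheel '[[[0,0,0,0,0,0,0.2],[0,2,1.9,0,0,0,0.2],[0,2,1.9,0,0,0,0.2],[0,2,1.9,0,0,0,0.2],[0,2,1.9,0,0,0,0.2]]]' 15 >/dev/null; python3 m.py; python3 -m handwheel '[[[0,0,0,0,0,0,-1],[0,0,0,0,0,0,-1],[0,0,0,0,0,0,-1],[0,0,0,0,0,0,-1],[0,0,0,0,0,0,-1]]]' 15 >/dev/null; python3 m.py; python3 -m handwheel '[[[0,0,0,0,0,0,-1],[0,0,0,0,0,0,-1],[0,0,0,0,0,0,-1]]]' 40 >/dev/null; python3 m.py
```

```text
10.85 yaw 82.3 Mz 0.052 F [ 0.5 -0.8  0.5] xy [529.4  98.1  76.6] q6 -1.32 gap 56.8
11.27 yaw 82.3 Mz -0.002 F [ 0.3 -0.8  0.1] xy [529.4  98.   76.6] q6 -1.32 gap 45.9
11.52 yaw 82.3 Mz -0.014 F [ 0.1 -1.1  0.3] xy [529.4  98.   76.6] q6 -1.32 gap 45.6
```

```bash
for i in 1 2 3 4 5 6 7 8 9 10 11 12 13 14 15 16; do python3 -m handwheel '[[[0,0,0,0,2,0,-1]]]' >/dev/null; python3 m.py; done
```

```text
11.60 yaw 80.4 Mz 0.012 F [ 0.1 -1.  -0.2] xy [529.4  98.   76.6] q6 -1.29 gap 46.0
11.68 yaw 78.3 Mz 0.021 F [ 0.5 -0.5  0.3] xy [529.4  98.   76.6] q6 -1.25 gap 45.7
11.77 yaw 76.2 Mz 0.040 F [ 0.3 -0.9 -0.5] xy [529.4  98.   76.6] q6 -1.21 gap 45.8
11.85 yaw 74.1 Mz 0.130 F [ 1.  -0.2  0.2] xy [529.4  97.9  76.6] q6 -1.18 gap 45.8
11.93 yaw 72.0 Mz 0.106 F [ 0.5 -0.7 -0.4] xy [529.4  97.9  76.6] q6 -1.14 gap 45.9
12.02 yaw 69.9 Mz 0.141 F [-0.4 -1.  -0.1] xy [529.4  97.9  76.6] q6 -1.10 gap 45.8
12.10 yaw 67.8 Mz 0.138 F [-0.4 -0.5  0. ] xy [529.4  97.9  76.6] q6 -1.07 gap 45.7
12.18 yaw 65.8 Mz 0.196 F [ 0.2  0.3 -0.2] xy [529.4  97.9  76.6] q6 -1.03 gap 45.7
12.27 yaw 63.7 Mz 0.218 F [-0.5 -0.1 -0.5] xy [529.4  97.9  76.6] q6 -1.00 gap 45.9
12.35 yaw 61.6 Mz 0.202 F [-0.1 -0.8  0.1] xy [529.4  97.9  76.6] q6 -0.96 gap 45.9
12.43 yaw 59.5 Mz 0.280 F [ 0.2 -0.3  0.4] xy [529.4  97.9  76.6] q6 -0.92 gap 45.8
12.52 yaw 57.4 Mz 0.222 F [ 0.  -0.2  1.1] xy [529.4  97.9  76.6] q6 -0.89 gap 46.0
12.60 yaw 55.4 Mz 0.289 F [ 0.8 -0.8  0.7] xy [529.4  97.9  76.6] q6 -0.85 gap 45.6
12.68 yaw 53.3 Mz 0.343 F [ 0.4 -0.5  1. ] xy [529.4  97.9  76.6] q6 -0.81 gap 45.6
12.77 yaw 51.2 Mz 0.168 F [-0.6 -1.  -0.3] xy [529.4  97.9  76.7] q6 -0.78 gap 46.1
12.85 yaw 49.1 Mz 0.088 F [ 0.4 -0.2  0.5] xy [529.4  97.9  76.6] q6 -0.74 gap 46.1
```

Click 1 snapped at yaw ≈52.

```bash
for i in 1 2 3 4 5 6 7 8 9 10 11 12 13 14 15 16; do python3 -m handwheel '[[[0,0,0,0,2,0,-1]]]' >/dev/null; python3 m.py; done
```

```text
12.93 yaw 47.0 Mz 0.116 F [ 0.3 -1.1 -0.6] xy [529.4  97.8  76.6] q6 -0.70 gap 45.5
13.02 yaw 44.9 Mz 0.147 F [-0.3  0.   0.1] xy [529.3  97.8  76.6] q6 -0.67 gap 45.9
13.10 yaw 42.9 Mz 0.151 F [ 0.1 -0.6  0. ] xy [529.4  97.8  76.6] q6 -0.63 gap 45.9
13.18 yaw 40.8 Mz 0.166 F [0.5 0.1 0.7] xy [529.3  97.8  76.6] q6 -0.59 gap 45.7
13.27 yaw 38.7 Mz 0.257 F [ 0.8 -1.   0.3] xy [529.3  97.8  76.6] q6 -0.56 gap 45.8
13.35 yaw 36.6 Mz 0.266 F [ 0.2  0.3 -0.2] xy [529.3  97.8  76.6] q6 -0.52 gap 45.6
13.43 yaw 34.5 Mz 0.243 F [ 0.3 -0.5 -0.9] xy [529.3  97.8  76.6] q6 -0.48 gap 45.8
13.52 yaw 32.5 Mz 0.215 F [ 0.  -0.4 -0. ] xy [529.3  97.8  76.6] q6 -0.45 gap 45.8
13.60 yaw 30.4 Mz 0.289 F [ 1.1 -0.5  0.7] xy [529.3  97.8  76.6] q6 -0.41 gap 45.6
13.68 yaw 28.3 Mz 0.163 F [-0.6 -1.8  1.1] xy [529.3  97.8  76.6] q6 -0.37 gap 45.5
13.77 yaw 26.2 Mz 0.094 F [ 0.5 -0.4  0.1] xy [529.2  97.8  76.6] q6 -0.34 gap 45.5
13.85 yaw 24.1 Mz 0.114 F [1.1 0.3 0.4] xy [529.2  97.8  76.6] q6 -0.30 gap 45.7
13.93 yaw 22.0 Mz 0.132 F [0.7 0.4 0.5] xy [529.2  97.8  76.6] q6 -0.26 gap 45.8
14.02 yaw 20.0 Mz 0.122 F [-0.3 -0.3  0.6] xy [529.2  97.7  76.6] q6 -0.23 gap 45.5
14.10 yaw 17.9 Mz 0.143 F [0.6 0.4 0.6] xy [529.2  97.8  76.6] q6 -0.19 gap 45.5
14.18 yaw 15.8 Mz 0.128 F [ 0.7 -1.  -0.3] xy [529.2  97.7  76.6] q6 -0.16 gap 45.8
```

Click 2 snapped at ≈29.

```bash
for i in 1 2 3 4 5 6 7 8 9 10; do python3 -m handwheel '[[[0,0,0,0,2,0,-1]]]' >/dev/null; python3 m.py; done
```

```text
14.27 yaw 13.7 Mz 0.191 F [ 0.4 -0.3  0. ] xy [529.2  97.7  76.6] q6 -0.12 gap 45.9
14.35 yaw 11.6 Mz 0.285 F [ 1.4 -1.1 -0.3] xy [529.2  97.8  76.6] q6 -0.08 gap 45.9
14.43 yaw 9.5 Mz 0.257 F [ 1.2  0.  -0.2] xy [529.1  97.7  76.6] q6 -0.05 gap 45.6
14.52 yaw 7.5 Mz 0.284 F [ 1.  -0.9  0.2] xy [529.1  97.8  76.6] q6 -0.01 gap 45.8
14.60 yaw 5.4 Mz 0.255 F [ 1.3 -0.3  0.3] xy [529.1  97.8  76.6] q6 0.03 gap 46.0
14.68 yaw 3.3 Mz 0.157 F [ 1.  -0.7  0.7] xy [529.1  97.7  76.6] q6 0.06 gap 45.9
14.77 yaw 1.2 Mz 0.047 F [ 0.5 -0.5  0.7] xy [529.1  97.7  76.6] q6 0.10 gap 45.8
14.85 yaw -0.9 Mz 0.102 F [ 0.9 -0.7 -0. ] xy [529.1  97.7  76.6] q6 0.14 gap 45.8
14.93 yaw -3.0 Mz 0.162 F [ 1.2 -1.1  0.1] xy [529.1  97.7  76.6] q6 0.17 gap 46.1
15.02 yaw -5.1 Mz 0.162 F [ 1.2 -0.6 -0.1] xy [529.   97.8  76.6] q6 0.21 gap 45.9
```

Click 3 snapped at ≈4, which gives a pitch of about 24–25°. I expect click 4 near −21.

```bash
for i in 1 2 3 4 5 6 7 8 9 10; do python3 -m handwheel '[[[0,0,0,0,2,0,-1]]]' >/dev/null; python3 m.py; done
```

```text
15.10 yaw -7.2 Mz 0.151 F [ 2.  -0.7  0.7] xy [529.   97.8  76.6] q6 0.25 gap 45.4
15.18 yaw -9.3 Mz 0.236 F [ 1.4 -0.7 -0.6] xy [529.   97.7  76.6] q6 0.28 gap 45.7
15.27 yaw -11.3 Mz 0.224 F [ 1.1 -0.9 -0.2] xy [529.   97.8  76.6] q6 0.32 gap 45.5
15.35 yaw -13.4 Mz 0.247 F [ 1.1 -1.   0.1] xy [529.   97.8  76.6] q6 0.36 gap 45.8
15.43 yaw -15.5 Mz 0.267 F [ 1.4 -0.4  0.8] xy [529.   97.8  76.6] q6 0.39 gap 46.1
15.52 yaw -17.6 Mz 0.329 F [0.8 0.4 0.5] xy [529.   97.8  76.6] q6 0.43 gap 45.9
15.60 yaw -19.7 Mz 0.176 F [ 1.6 -0.4  1.2] xy [529.   97.8  76.6] q6 0.47 gap 45.7
15.68 yaw -21.8 Mz 0.080 F [ 0.9 -0.2  0.6] xy [529.   97.8  76.6] q6 0.50 gap 45.9
15.77 yaw -23.9 Mz 0.063 F [ 1.9 -0.6 -0. ] xy [528.9  97.8  76.6] q6 0.54 gap 45.8
15.85 yaw -26.0 Mz 0.154 F [ 1.3 -1.9  0.7] xy [528.9  97.8  76.6] q6 0.57 gap 45.7
```

Click 4 snapped at ≈−19. The pitch is 23.7°, so I expect click 5 near −42.

```bash
for i in 1 2 3 4 5 6 ; do python3 -m handwheel '[[[0,0,0,0,2,0,-1]]]' >/dev/null; python3 m.py; done
```

```text
15.93 yaw -28.1 Mz 0.186 F [1.4 0.1 0.1] xy [528.9  97.8  76.6] q6 0.61 gap 45.7
16.02 yaw -30.2 Mz 0.126 F [ 1.4 -0.5  0.9] xy [528.9  97.8  76.6] q6 0.65 gap 45.9
16.10 yaw -32.3 Mz 0.180 F [1.1 0.  0.4] xy [528.9  97.8  76.6] q6 0.68 gap 45.7
16.18 yaw -34.4 Mz 0.161 F [1.4 0.2 1.1] xy [528.9  97.8  76.6] q6 0.72 gap 46.1
16.27 yaw -36.5 Mz 0.257 F [ 2.5 -0.5  0.3] xy [528.9  97.8  76.6] q6 0.76 gap 45.5
16.35 yaw -38.5 Mz 0.283 F [0.6 0.1 0.1] xy [528.9  97.9  76.6] q6 0.79 gap 45.8
```

```bash
for i in 1 2; do python3 -m handwheel '[[[0,0,0,0,1.5,0,-1]]]' >/dev/null; python3 m.py; done
```

```text
16.43 yaw -40.1 Mz 0.251 F [ 0.7 -0.2 -0.1] xy [528.9  97.9  76.6] q6 0.82 gap 45.5
16.52 yaw -41.7 Mz 0.297 F [ 1.3 -1.   0.1] xy [528.9  97.9  76.6] q6 0.85 gap 45.9
```

```bash
for i in 1 2; do python3 -m handwheel '[[[0,0,0,0,1.2,0,-1]]]' >/dev/null; python3 m.py; done;  python3 -m handwheel '[[[0,0,0,0,0,0,-1]]]' >/dev/null; python3 m.py
```

```text
16.60 yaw -43.0 Mz 0.281 F [ 1.1 -2.1 -0.1] xy [528.9  97.8  76.6] q6 0.87 gap 46.0
16.68 yaw -44.3 Mz 0.143 F [ 0.2 -1.7  0.6] xy [528.9  97.8  76.6] q6 0.89 gap 45.8
16.77 yaw -44.4 Mz 0.089 F [ 0.8 -1.1  0.1] xy [528.9  97.9  76.6] q6 0.89 gap 45.8
```

Click 5 snapped at ≈−43.5. I'll ease back about 7° to unload the coupling, then release.

```bash
for i in 1 2 3; do python3 -m handwheel '[[[0,0,0,0,-2.3,0,-1]]]' >/dev/null; python3 m.py; done;  python3 -m handwheel '[[[0,0,0,0,0,0,-1]]]' >/dev/null; python3 m.py
python3 -m handwheel '[[[0,0,0,0,0,0,0],[0,0,0,0,0,0,1],[0,0,0,0,0,0,1],[0,0,0,0,0,0,1],[0,0,0,0,0,0,1]]]' >/dev/null; python3 m.py
python3 -m handwheel '[[[0,0,0,0,0,0,1],[0,0,0,0,0,0,1],[0,0,0,0,0,0,1],[0,0,0,0,0,0,1]]]' >/dev/null; python3 m.py
```

```text
16.85 yaw -42.1 Mz -0.003 F [ 1.6 -1.   1.1] xy [528.9  97.8  76.6] q6 0.86 gap 45.6
16.93 yaw -39.7 Mz -0.039 F [ 2.2 -1.3  0.8] xy [528.9  97.8  76.6] q6 0.81 gap 45.6
17.02 yaw -37.3 Mz -0.059 F [ 1.1 -0.5  0.3] xy [528.9  97.8  76.6] q6 0.77 gap 46.1
17.10 yaw -37.1 Mz -0.027 F [ 1.  -1.   0.2] xy [528.9  97.8  76.6] q6 0.77 gap 45.8
17.52 yaw -37.2 Mz 0.008 F [ 0.4 -0.1  0.3] xy [528.9  97.8  76.6] q6 0.77 gap 70.4
17.85 yaw -37.2 Mz -0.005 F [-0.4 -0.1 -0.6] xy [528.9  97.8  76.6] q6 0.77 gap 93.4
```

```bash
python3 -m handwheel '[[[0,-30,0,0,0,0,1],[0,-70,0,0,0,0,1],[0,-110,0,0,0,0,1],[0,-135,0,0,0,0,1],[0,-135,0,0,0,0,1]]]' >/dev/null; python3 -m handwheel '[[[0,0,0,0,0,0,1],[0,0,0,0,0,0,1]]]' >/dev/null; python3 m.py
python3 - <<'E'
from h import *
T=wristT(); p,d=imaging.camera("wrist"); cv2.imwrite("pics/w6.png",p[:,:,::-1]); np.save("pics/w6T.npy",T)
p,d=imaging.camera("top"); cv2.imwrite("pics/top6.png",p[:,:,::-1])
a=cv2.imread("pics/w6.png"); cv2.imwrite("pics/w6z.png",cv2.resize(a[50:250,180:400],None,fx=3.5,fy=3,interpolation=cv2.INTER_CUBIC))
E
```

```text
18.43 yaw -37.2 Mz 0.008 F [ 0.5 -1.2  1.1] xy [530.8  98.8 217.4] q6 0.77 gap 94.2
```

View pics/w6.png

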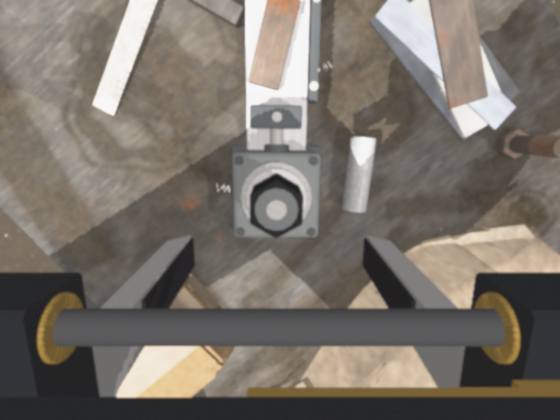

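View pics/top6.png

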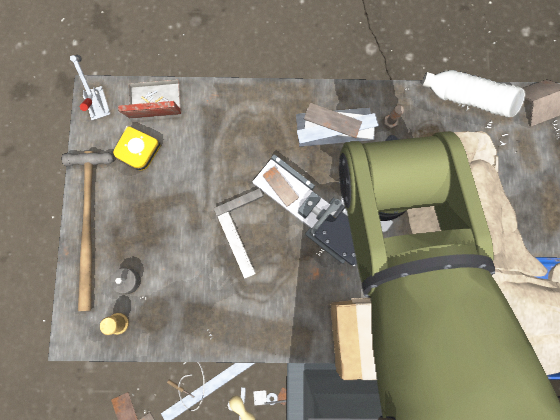

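The bystanders look undisturbed, and the gauge is upright in the wrist view with the stop's far edge at v≈104. As a check, I'll measure the stop face at count zero (w4) and now (w6).

```bash
python3 - <<'E'
from h import *
a=cv2.imread("pics/w6.png"); cv2.imwrite("pics/w6z.png",cv2.resize(a[90:220,220:340],None,fx=4.5,fy=4.5,interpolation=cv2.INTER_CUBIC))
b=cv2.imread("pics/w4.png"); cv2.imwrite("pics/w4s.png",cv2.resize(b[120:260,215:375],None,fx=4.5,fy=4.2,interpolation=cv2.INTER_CUBIC)) 
E
```

```text
(no output)
```

View pics/w6z.png

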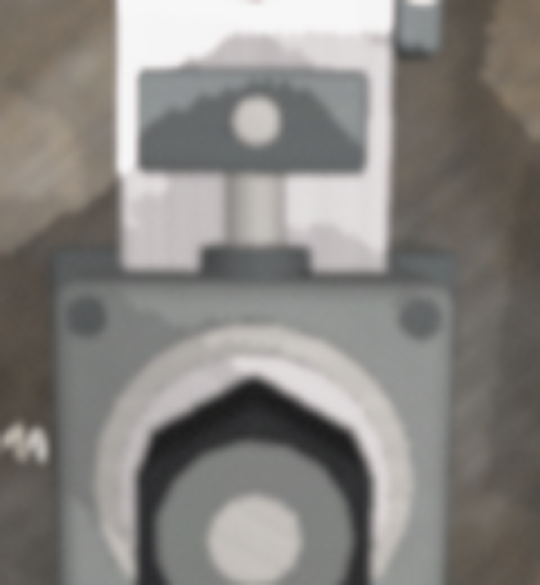

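View pics/w4s.png

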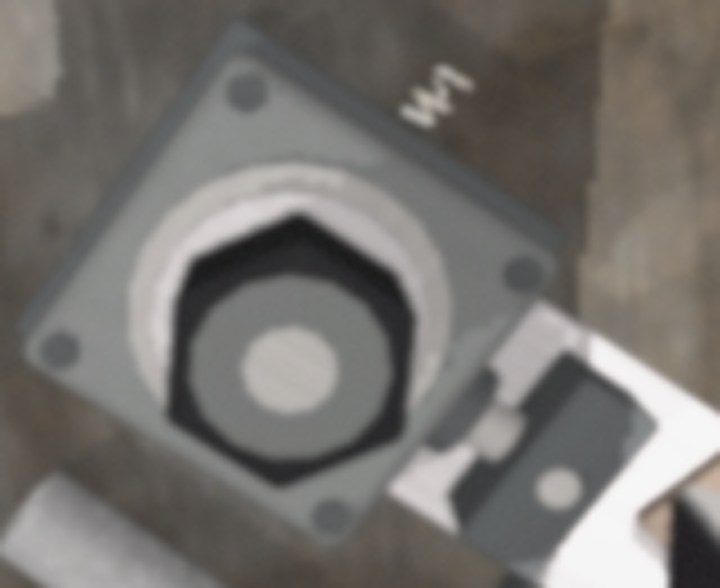

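```bash
python3 - <<'E'
from h import *
K=imaging.get_calibration("wrist")["mtx"]
def run(n,o,fx,fy,bolts,dot,c):
    T=np.load(n); f=lambda q,z: ray(K,T,o[0]+(q[0]+.5)/fx-.5,o[1]+(q[1]+.5)/fy-.5,z)
    A,B=[f(q,50)[:2] for q in bolts]; D=f(dot,48)[:2]; C=f(c,102)[:2]; t=(B-A)/np.linalg.norm(B-A); nn=np.array([-t[1],t[0]])
    print(np.linalg.norm(B-A),"dot-bolts",abs((D-A)@nn),"dot-knob",abs((D-C)@nn))
run("pics/w6T.npy",(220,90),4.5,4.5,[(86,318),(420,318)],(256,121),(254,538))
run("pics/w4T.npy",(215,120),4.5,4.2,[(330,518),(523,272)],(558,488),(290,370))
E
```

```text
73.26113906935112 dot-bolts 41.788807900968195 dot-knob 78.91700927353513
73.89837728117745 dot-bolts 38.99245999890053 dot-knob 75.02677827988936
```

```bash
python3 - <<'E'
from h import *
K=imaging.get_calibration("wrist")["mtx"]; ang=np.radians(52.5); e=np.array([np.cos(ang),np.sin(ang)])
C0=np.array([529.2,97.9])
for n,T,exp in [("w1",np.load("pics/w1T.npy"),88),("w2",np.load("pics/w2T.npy"),88),("w4",np.load("pics/w4T.npy"),85),("w6",np.load("pics/w6T.npy"),90)]:
    g=cv2.cvtColor(cv2.imread(f"pics/{n}.png"),cv2.COLOR_BGR2GRAY).astype(float)
    def proj(P): q=K@(np.linalg.inv(T)@[*P,1])[:3]; return (q/q[2])[:2]
    def cent(P,r,lo):  # centroid of bright dot near predicted point
        u,v=np.round(proj(P)).astype(int); w=g[v-r:v+r+1,u-r:u+r+1]; m=((w>lo)).astype(np.uint8)
        k,l,s,c=cv2.connectedComponentsWithStats(m); j=[i for i in range(1,k) if 12<s[i,4]<160]
        return [(c[i]+[u-r,v-r],s[i,4]) for i in j]
    P=np.r_[C0+e*(exp-11),48]
    A=cent(P,7,135); B=cent([*C0,102],12,150)
    for a,sa in A:
        X=ray(K,T,*a,48)[:2]
        for b,sb in B:
            Y=ray(K,T,*b,102)[:2]; print(n,exp,"dot",np.round(a,1),sa,"knob",np.round(b,1),sb,"face y rel knob %.2f rel C0 %.2f"%((X-Y)@e+11,(X-C0)@e+11))
E
python3 - <<'E'
from h import *
K=imaging.get_calibration("wrist")["mtx"]; ang=np.radians(52.5); e=np.array([np.cos(ang),np.sin(ang)])
C0=np.array([529.2,97.9])
for n,exp in [("w1",88),("w2",88),("w4",85),("w6",90)]:
    T=np.load(f"pics/{n}T.npy"); g=cv2.GaussianBlur(cv2.cvtColor(cv2.imread(f"pics/{n}.png"),cv2.COLOR_BGR2GRAY),(0,0),.5).astype(float)
    def proj(P): q=K@(np.linalg.inv(T)@[*P,1])[:3]; return (q/q[2])[:2]
    def cent(P,r):
        u,v=np.round(proj(P)).astype(int); w=g[v-r:v+r+1,u-r:u+r+1]
        t=(w[r,r]+np.percentile(w,30))/2; k,l,s,c=cv2.connectedComponentsWithStats((w>t).astype(np.uint8)); i=l[r,r]
        return c[i]+[u-r,v-r],s[i,4],(2*r+1)**2,i
    a=cent(np.r_[C0+e*(exp-11),48],7); b=cent([*C0,102],13)
    X=ray(K,T,*a[0],48)[:2]; Y=ray(K,T,*b[0],102)[:2]
    print(n,exp,np.round(a[0],1),a[1:],np.round(b[0],1),b[1:],"rel knob %.2f rel C0 %.2f"%((X-Y)@e+11,(X-C0)@e+11))
E
```

```text
w1 88 [322.7 126.6] (np.int32(74), 225, np.int32(1)) [275.  197.7] (np.int32(289), 729, np.int32(1)) rel knob 88.64 rel C0 88.18
w2 88 [357.6 152.4] (np.int32(118), 225, np.int32(1)) [278.1 241.4] (np.int32(456), 729, np.int32(1)) rel knob 88.91 rel C0 88.34
w4 85 [338.8 235.9] (np.int32(65), 225, np.int32(1)) [278.9 207.6] (np.int32(330), 729, np.int32(1)) rel knob 86.36 rel C0 86.41
w6 90 [276.6 116.4] (np.int32(80), 225, np.int32(1)) [276.1 209.7] (np.int32(313), 729, np.int32(1)) rel knob 90.46 rel C0 89.95
```

Vision agrees with the feel: the face reads about 90.0–90.5 mm now, and read about 88.5 mm at the start (three clicks out). The knob also rests exactly five pitches from zero, so I'm handing in.

```bash
python3 m.py; python3 -c "
from cell import order; print(order.sign_off())"
```

```text
18.53 yaw -37.2 Mz -0.060 F [0.  0.5 0.1] xy [530.4  98.8 216.3] q6 0.77 gap 94.2
the job is handed in; nothing more can be done
None
```

I wound the gauge fully back, then turned it exactly five clicks clockwise, let go, and handed the job in at 18.5 s. The hand-in reported no verdict.

- **Winding back:** I felt three clicks anticlockwise, then the hard end, where the torque jumped to about 2 N m. My 3° steps carried on past it for a moment, so the jaws slipped and sat askew on the knob. I let go, looked again and regrasped square to the flats at the zero click.
- **Five clicks out:** I counted five separate torque drops, at yaw of about 52, 29, 4, −19 and −43.5°, which puts the clicks about 23.8° apart. I then eased back about 7° to unload the knob and released it.
- **Knob check:** it rests at about −37°, five clicks from its zero rest of 82.3°. This agrees with the count.
- **Stop check:** the camera puts the stop face at 90.0 to 90.5 mm, against the 90 mm target. The reading at count zero was 86.4 mm instead of 85 mm, so the camera shows only about 4 mm of travel instead of 5. That is more than a millimetre of camera error, so I relied on the torque count and knob angle.
- **Surroundings:** the bar, nipple and square look undisturbed in the pictures; I did not measure their positions. The gripper was open and about 120 mm above the knob's top at hand-in, touching nothing.

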